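Open the printer's combination padlock and hold it up

TASK

The blue combination padlock is clamped in the stand on the printer bench, locked through its staple. First swing the clamp's red-knobbed cam lever all the way over to free the sliding green jaw, then turn the lock's dial clockwise, click by click, until its white line meets the white mark on the lock, and then pull the shackle fully out. Last, lift the open lock straight out and finish while still holding it level, dial up, well clear above the stand with the arm still, without disturbing the other things on the bench.

Things in the scene. Friction and masses are not known exactly. Their poses are not given: they have to be found in the camera images.
- stand: Grey lock stand fixed to the bench: plate 146 x 80 mm, 12 mm thick, from 42 mm to -x of its origin to 104 mm to +x. Origin on the bench top, under the dial's axis. Its x axis runs from the shackle's bow through the lock to the clamp, z up; position and yaw vary. The lock lies in a cradle whose walls end 18 mm above the bench.
- staple (a point): Top of the steel staple fixed on the stand, 40 mm above the bench, 37 mm to -x and 20 mm to +y of the stand's origin: an arch of 6 mm bar, 28 mm wide along y. The shackle's short leg runs through it, so that the lock cannot be lifted until the shackle is out.
- cam (a joint): Angle of the cam lever about the vertical through cam_pivot. About 0 = clamped, arm pointing 80 degrees anticlockwise (from above) of the stand's +x; grows as it swings clockwise from above; 1.6 = end stop, jaw freed. Stays where it is left; friction about 0.06 N m.
- jaw_lip (a point): Tip of the sliding green jaw's lip, 28 mm wide, 41 to 50 mm above the bench. Clamped, it overlaps the rear (+x end) of the lock's top by 6 mm and keeps it down; the lever drags it back along the stand's +x by 9 mm per rad.
- cam_pivot (a point): On the axis of the cam lever, 78 mm along the stand's +x from its origin, 72 mm above the bench.
- cam_knob (a point): Upper half of the lever's upright red knob (diameter 14 mm, its top at 90 mm above the bench, its foot on the lever arm at 56 mm). The point is on the knob's axis, 77 mm above the bench and 50 mm from the pivot.
- lock_center (a point): Centre of the loose lock (about 0.45 kg): on the dial's axis, half-way up its blue body, 26 mm above the bench. Body 70 mm along x (30 mm to -x, 40 mm to +x of this point), 52 mm wide along y, 28 mm thick (12 to 40 mm above the bench). Axes as the stand's. Its two y sides are free to grip above the cradle walls.
- dial (a joint): Angle of the dial. 0 = its white line meets the white mark on the lock's -x side: only there can the shackle come out. Positive = turned anticlockwise from above; it starts at about 0.8 to 1.8. It clicks into a notch every 0.524 rad (30 degrees), 0 being one; let go within 0.2 rad of a notch it snaps in. Takes up to 0.1 N m. Stops at -1.0 and 3.3.
- dial_grip (a point): On the dial's vertical axis, 50 mm above the bench. Round black dial, diameter 34 mm, from 40 to 58 mm above the bench; the white line runs from its centre to its rim on top.
- shackle (a joint): How far the shackle is pulled out of the lock towards the lock's -x, in m: 0 = locked, 0.026 = fully out. At the dial's opening notch it slides with about 3 N and stays where it is left; at other notches it is blocked.
- shackle_bow (a point): Middle of the shackle's bow: 9 mm round steel bar along the lock's y axis, bar centre 26 mm above the bench and 76.5 mm to -x of the dial's axis when locked. The legs leave 32 mm between them; inside the bow there is 30 mm free up to the stand's plate. The bow overhangs the bare bench.
- gear: Green printed gear, 56 mm across and 12 mm high, loose near the stand; leave alone. Origin at its underside.
- jar: Small clear jar with an orange cap, 38 mm across and 50 mm high, loose near the stand; leave alone. Origin at its underside.
- scraper: Scraper lying on the bench, 200 mm long; leave alone.
- driver: Screwdriver with an orange handle lying on the bench; leave alone.
- spool: Spool of green filament lying flat, 196 mm across and 60 mm high; leave alone.
- glue: White glue stick standing up, 26 mm across and 90 mm high; leave alone.
- tray: Blue tray of small parts, 100 x 140 x 30 mm; leave alone.
There are look-alikes about, which are no part of the job. There is more than one size of the stand; the one meant has the size given above. Leave any orange look-alike of the part that bears lock_center alone.

How it is judged (in metres and radians):
On the way, in this order (a step that is already met when the one before it is completed fails the run):
1. the cam lever is swung over and the jaw freed (value of joint cam above 1.3 rad), for 0.2 s.
2. the dial is in its opening notch (value of joint dial between -0.15 and 0.15 rad), for 0.2 s.
3. the shackle is pulled out while the lock lies in its cradle (value of joint shackle above 0.02 m and distance of lock_center from where it was at the start of the episode below 0.02 m), for 0.2 s.
At the end, for the whole second after the job is handed in: The lever stands freed (above 1.3 rad), the shackle is at least 18 mm out, and the fingers hold the lock (over 2 N), still, dial up within 0.3 rad, its centre more than 100 mm above the bench and touching nothing of the stand (value of joint cam above 1.3 rad and value of joint shackle above 0.018 m and height (world z) of lock_center above 0.1 m and angle between lock_center's own z axis and vertical below 0.3 rad and contact force between the fingers and lock above 2 N and contact force between lock and stand below 0.1 N and linear speed of lock below 0.03 m/s); the arm keeps its last pose, push and grip.
It fails at once if another thing on the bench was pushed more than 40 mm (distance of any of gear, jar, scraper, driver, spool, glue, tray from where it was at the start of the episode above 0.04 m).
It also fails if it takes over 72 s, if anything falls off the work surface, if the arm or the gripper's body presses on something with over 40 N, if the wrist force passes 120 N, or if a joint passes its speed limit or range.

ROBOT

A 6-joint arm with a two-finger parallel gripper is mounted at the origin on the work surface. World frame = base frame: x ahead of the robot, y to its left, z up, the work surface at z = 0. Lengths are in mm, angles in rad, forces in N, time in s.
With the tool pointing down it reaches from about 300 to 775 mm from the base axis. Payload 14.6 kg.
Tool frame: the origin (TCP) lies midway between the tips of the shut fingers; the grasp point (between the pads) lies 19 mm behind it; z points along the fingers, y is the direction in which the jaws open and shut (so a half turn about z gives the same grasp; the last joint's range is limited). The gripper opens to 94 mm and grips with 3 to 60 N. Pads are 16 mm wide; open, the fingers measure 119 mm over their backs; the gripper's body (75 mm by 177 mm) begins 78 mm behind the grasp point.
Start: joints at [1.19, 0.3, 1.521, -0, 1.321, -0.067], TCP at [169.769, 523.133, 205.446] pointing down, gripper open.
Joint ranges: [-3.03, 3.03], [-0.79, 2.21], [0.23, 2.52], [-1.04, 4.18], [0, 3.07], [-2.55, 2.55]. Speed limits (rad/s): [2.22, 2.22, 2.57, 3.14, 3.14, 3.14].

INTERFACE

Orientations are given as [roll, pitch, yaw] about the fixed x, y, z axes, in that order (R = Rz(yaw) Ry(pitch) Rx(roll)).
In Python, from cell import read_state, camera, get_calibration, sign_off gives the robot as it stands.
- The arm moves only by the tool carry_out, never from a script. Its argument "series" is a list of rows, each an object with "delta_pos": the shift along the world's x, y, z in mm, a list of three; "turn": the turn, a rotation vector about the world's x, y, z in rad, a list of three; "hand": the opening, from 0 (shut) to 1 (fully open). A call has 1 to 8 rows; each row is the pose to reach, as a shift and turn from the pose commanded when the call began; what a row does not reach only later rows make up. A row lasts 1/8 s, in which the tool goes at most 62.5 mm and 10.7 degrees, less where a joint would pass 70% of its speed; a pose out of reach is approached as far as the arm can. A call with a gripper value outside its range is refused whole. The fingers move at their own pace and stop on an object; "squeeze" is the grip in N (left out, the last holds). Time passes only in rows, so rows that repeat a pose let the fingers close. It gives the time, the measured TCP pose, the force and the opening at its end, in the units of the state.
- read_state(): the state, without advancing time (a new reading comes with each control period).
- camera(name): name is "side" or "top" or "wrist"; returns the picture (384x512x3 uint8, red, green, blue); there is no depth.
- get_calibration(name): a dict with "intrinsics" (3x3 intrinsics, pixels), "pose" (4x4, takes a point from camera to world coordinates). Camera axes: x right, y down, z forward; pixel columns grow to the right and rows downward; lengths in mm; the calibration is good to about 2 mm. The wrist camera is an equidistant fisheye: a pixel r from the principal point sees the ray r / f radians off the axis. A picture is of the moment at which its call begins: read the wrist's pose just before it. get_calibration takes no time and is no camera call; for the wrist camera it gives the pose at the moment of the call.
- sign_off(): hands the job in, once; it reports no verdict.
The state is a dict: "clock": time; "joints": joint angles; "qd": joint speeds; "effort": joint torques, N m; "eef_pos": TCP position; "eef_rot": TCP orientation; "wrist_force": force on the tool from outside, world axes, zero at the start; "moment": the same for the moment, N m; "finger_gap": finger opening in mm.
Only numpy, scipy, OpenCV 4.12 (cv2) and the standard library are available. Lean on these libraries where they do the work, as an engineer would, in place of code of your own. Each camera call takes 0.05 s, during which the arm holds its last target.

## Working session

There is one attempt and no reset: what is moved stays moved. The work goes in short steps, Python scripts to look and compute and a tool call to move; the robot and the scene stay as the last step left them, time stands still between calls to the robot, and variables do not carry over. Pictures are saved under pics/ and viewed, and the job is handed in when it is done.

Besides the shell and the picture viewer there is one more tool, called after "Emit:" as name(argument=value, ...) on one line, values as JSON. carry_out: Moves the arm, as the interface text tells. Its arguments: {"type":"object","properties":{"series":{"type":"array"},"squeeze":{"type":"number"}},"required":["series"]}

```bash
ls; mkdir -p pics; python3 - <<'E'
from cell import *
import cv2
print(read_state())
for n in ("side","top","wrist"):
    c=get_calibration(n);print(n,c['intrinsics'],c['pose'])
    cv2.imwrite(f'pics/{n}0.png',cv2.cvtColor(camera(n),cv2.COLOR_RGB2BGR))
E
```

```text
pics
{'clock': 0.0, 'joints': array([ 1.19038003e+00,  3.00442559e-01,  1.52159412e+00,  3.91410146e-05,
        1.32071481e+00, -6.66159781e-02]), 'qd': array([-0.00063094, -0.00057954,  0.00145474, -0.0007093 , -0.00067872,
        0.00036651]), 'effort': array([-6.79278546e-04, -5.31802046e+01, -3.52741206e+01,  7.08357012e-02,
        2.42969021e-02, -9.86493046e-05]), 'eef_pos': array([169.67190796, 522.88895561, 204.89647622]), 'eef_rot': array([-3.14043892e+00, -1.14967751e-04,  2.82778256e+00]), 'wrist_force': array([ 0.84476645, -0.36358562, -0.03418951]), 'moment': array([-0.00957461, -0.0071367 , -0.00511275]), 'finger_gap': 94.05026577751839}
side [[375.30435244   0.         248.19404554]
 [  0.         375.30435244 191.91292234]
 [  0.           0.           1.        ]] [[ 7.94352188e-01 -3.91566619e-01  4.64413808e-01  4.96151626e+01]
 [-6.07296966e-01 -5.29478127e-01  5.92320275e-01 -6.70629113e+02]
 [ 1.39641059e-02 -7.52548003e-01 -6.58389328e-01  8.07005722e+02]
 [ 0.00000000e+00  0.00000000e+00  0.00000000e+00  1.00000000e+00]]
top [[358.12716472   0.         252.83328165]
 [  0.         358.12716472 189.60157049]
 [  0.           0.           1.        ]] [[ 5.22681973e-02 -9.75690660e-01  2.12828034e-01  3.84424579e+02]
 [-9.98633015e-01 -5.09886074e-02  1.15005500e-02 -4.84813717e+00]
 [-3.69174211e-04 -2.13138214e-01 -9.77021988e-01  1.03152779e+03]
 [ 0.00000000e+00  0.00000000e+00  0.00000000e+00  1.00000000e+00]]
wrist [[297.31863964   0.         263.02890329]
 [  0.         297.31863964 191.51937825]
 [  0.           0.           1.        ]] [[ 3.07488956e-01  9.26826965e-01  2.15504798e-01  1.06540881e+02]
 [ 9.51551460e-01 -2.99642196e-01 -6.90244409e-02  5.43422900e+02]
 [ 6.00617786e-04  2.26288159e-01 -9.74060218e-01  3.84955084e+02]
 [ 0.00000000e+00  0.00000000e+00  0.00000000e+00  1.00000000e+00]]
```

View pics/top0.png

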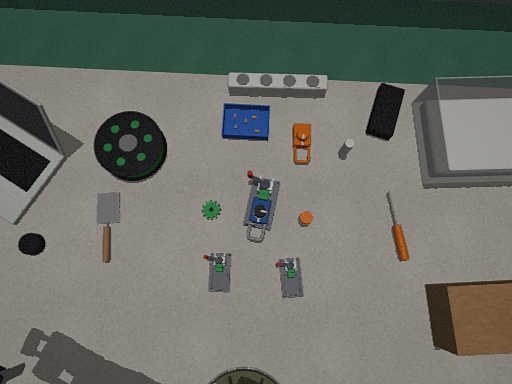

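View pics/side0.png

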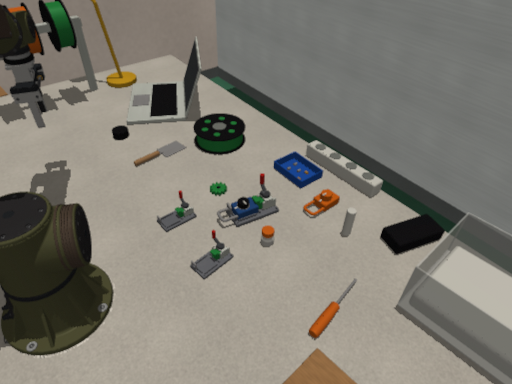

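View pics/wrist0.png

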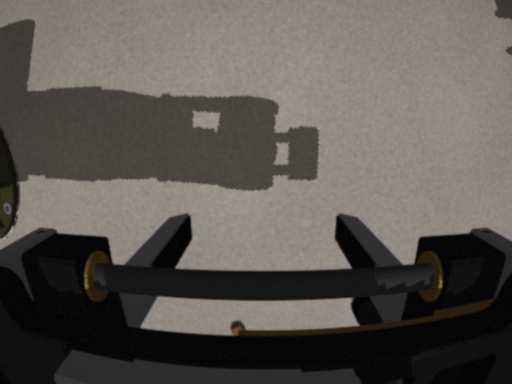

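```bash
cat > h.py <<'E'
import numpy as np,cv2
from cell import *
def shot(n,f):
    c=get_calibration(n); im=cv2.cvtColor(camera(n),cv2.COLOR_RGB2BGR); cv2.imwrite('pics/'+f+'.png',im); np.savez('pics/'+f+'.npz',K=c['intrinsics'],P=c['pose']); return im
def ray(f,u,v):
    d=np.load('pics/'+f+'.npz');K,P=d['K'],d['P'];a=(u-K[0,2])/K[0,0];b=(v-K[1,2])/K[1,1]
    if f.startswith('wrist'):
        t=np.hypot(a,b); s=np.sin(t)/max(t,1e-9); r=np.array([a*s,b*s,np.cos(t)])
    else: r=np.array([a,b,1.])
    return P[:3,3],P[:3,:3]@r
def cast(f,u,v,z):
    o,r=ray(f,u,v);return o+r*(z-o[2])/r[2]
def proj(f,p):
    d=np.load('pics/'+f+'.npz');K,P=d['K'],d['P'];q=P[:3,:3].T@(np.array(p)-P[:3,3])
    if f.startswith('wrist'):
        r=np.hypot(q[0],q[1]);t=np.arctan2(r,q[2]);q=np.array([q[0]/r*t,q[1]/r*t,1])
    q=q/q[2];return K[0,0]*q[0]+K[0,2],K[1,1]*q[1]+K[1,2]
def crop(f,x0,y0,x1,y1,k,out):
    im=cv2.imread('pics/'+f+'.png')[y0:y1,x0:x1];cv2.imwrite('pics/'+out+'.png',cv2.resize(im,None,fx=k,fy=k,interpolation=cv2.INTER_CUBIC))
E
python3 - <<'E'
from h import *
im=shot('top','top1');shot('side','side1')
crop('top1',190,160,320,310,5,'c1');
a=[im]
crop('side1',150,160,350,290,4,'c2')
E
```

```text
(no output)
```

View pics/c1.png

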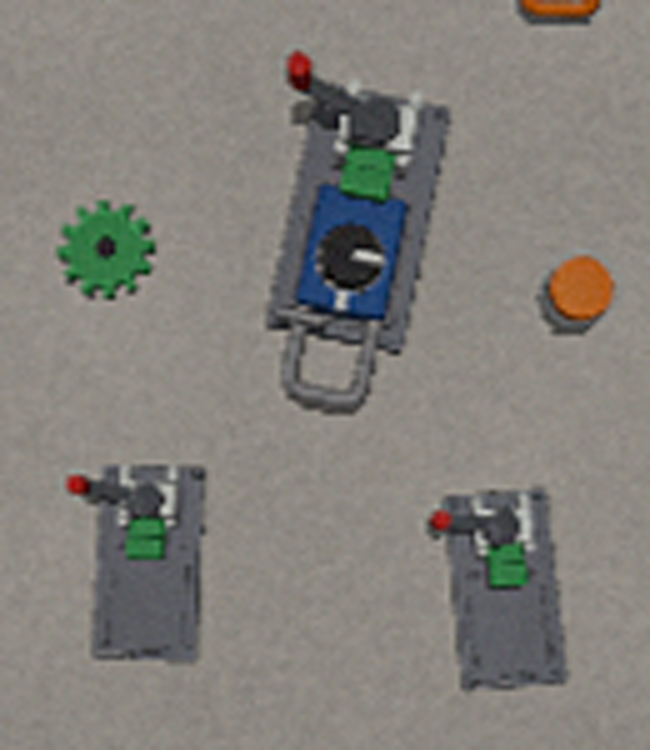

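View pics/c2.png

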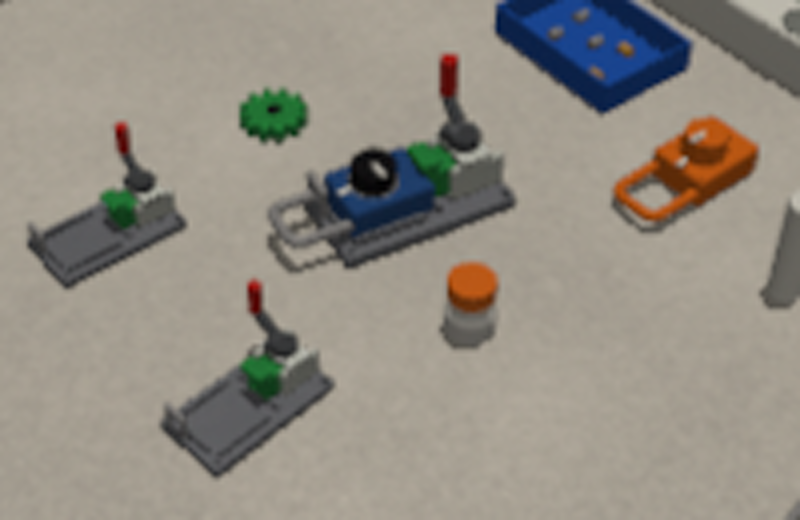

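```bash
python3 - <<'E'
from h import *
def tri(u1,u2):
    o1,r1=ray('top1',*u1);o2,r2=ray('side1',*u2)
    r1/=np.linalg.norm(r1);r2/=np.linalg.norm(r2)
    A=np.stack([r1,-r2],1);s=np.linalg.lstsq(A,o2-o1,rcond=None)[0]
    p,q=o1+s[0]*r1,o2+s[1]*r2;return (p+q)/2,np.linalg.norm(p-q)
c=lambda x,y:(190+x/5,160+y/5)
s=lambda x,y:(150+x/4,160+y/4)
print('dialtop',cast('top1',*c(350,257),58),'tri',tri(c(350,257),s(375,170)))
print('pivot top?',cast('top1',*c(377,119),72))
print('knobtop',cast('top1',*c(300,62),90), tri(c(300,70),s(449,76)))
print('bow',cast('top1',*c(325,402),26))
print('dialline',cast('top1',*c(382,258),58),'mark',cast('top1',*c(343,300),40))
print('plate corners far right',cast('top1',*c(448,108),12),'near right',cast('top1',*c(400,350),12),'near left',cast('top1',*c(267,325),12))
print('jar',cast('top1',*c(582,287),50),'gear',cast('top1',*c(106,248),12))
# body top corners
for p in [(320,187),(405,200),(380,318),(297,303)]: print(cast('top1',*c(*p),40))
for n,u in dict(tray=(246,122),glue=(348,150),orange=(302,143)).items(): print(n,cast('top1',*u,30))
E
```

```text
dialtop [536.33956376 -16.24262918  58.        ] tri (array([540.78122997, -18.09822366,  49.73698209]), np.float64(7.148153065317235))
pivot top? [611.56567932 -27.23580181  72.        ]
knobtop [636.93072749  16.43130736  90.        ] (array([639.6125811 ,  15.60483894,  69.87500102]), np.float64(4.175760222222381))
bow [459.04401842  -6.61887102  26.        ]
dialline [536.7029505  -33.81628817  58.        ] mark [514.80373134 -13.72385423  40.        ]
plate corners far right [634.54847348 -69.8593351   12.        ] near right [491.63521026 -47.74459132  12.        ] near left [501.90699575  28.62123195  12.        ]
jar [ 527.57212116 -144.94930774   50.        ] gear [541.41103304 123.76507255  12.        ]
[578.10330777   2.36043529  40.        ]
[573.15382749 -45.82871496  40.        ]
[505.84496942 -34.73031877  40.        ]
[511.79260353  11.74672134  40.        ]
tray [807.80069131  38.10878591  30.        ]
glue [ 735.86891681 -265.56988333   30.        ]
orange [ 750.46541272 -130.35354217   30.        ]
```

The job's stand is the one at top (262,208): it holds the blue lock and is about 146 mm long. The stands at (219,271) and (290,277) are smaller and empty, and the orange lock at (302,143) is a decoy. The crop confirms this. Next I'll move over it for a wrist view.

Emit:
carry_out(series=[{"delta_pos": [380, -600, 20], "turn": [0, 0, -1.584], "hand": 0.3}, {"delta_pos": [380, -600, 20], "turn": [0, 0, -1.584], "hand": 0.3}, {"delta_pos": [380, -600, 20], "turn": [0, 0, -1.584], "hand": 0.3}, {"delta_pos": [380, -600, 20], "turn": [0, 0, -1.584], "hand": 0.3}, {"delta_pos": [380, -600, 20], "turn": [0, 0, -1.584], "hand": 0.3}, {"delta_pos": [380, -600, 20], "turn": [0, 0, -1.584], "hand": 0.3}, {"delta_pos": [380, -600, 20], "turn": [0, 0, -1.584], "hand": 0.3}, {"delta_pos": [380, -600, 20], "turn": [0, 0, -1.584], "hand": 0.3}])

```text
clock: 1.25
eef_pos: [438.0, 98.9, 219.8]
eef_rot: [3.141, -0.0, 1.322]
wrist_force: [1.7, 0.4, 0.1]
finger_gap: 28.4
```

Emit:
carry_out(series=[{"delta_pos": [110, -170, 0], "turn": [0, 0, -0.07], "hand": 0.25}, {"delta_pos": [110, -170, 0], "turn": [0, 0, -0.07], "hand": 0.25}, {"delta_pos": [110, -170, 0], "turn": [0, 0, -0.07], "hand": 0.25}, {"delta_pos": [110, -170, 0], "turn": [0, 0, -0.07], "hand": 0.25}, {"delta_pos": [110, -170, 0], "turn": [0, 0, -0.07], "hand": 0.25}])

```text
clock: 1.88
eef_pos: [547.1, -69.3, 219.1]
eef_rot: [-3.141, -0.0, 1.257]
wrist_force: [0.2, -0.6, -0.5]
finger_gap: 23.3
```

```bash
python3 - <<'E'
from h import *
im=shot('wrist','wrist2');s=read_state();print(s['clock'],s['eef_pos'],s['eef_rot'],s['joints'])
cv2.imwrite('pics/wv2.png',cv2.resize(im,(800,600)))
E
```

```text
1.925 [546.80579226 -68.42885486 219.34564484] [-3.14102510e+00 -1.29031251e-04  1.25787815e+00] [-1.91057742e-01  2.92138192e-01  1.49836407e+00  2.01895319e-04
  1.35163806e+00  1.21816453e-01]
```

View pics/wv2.png

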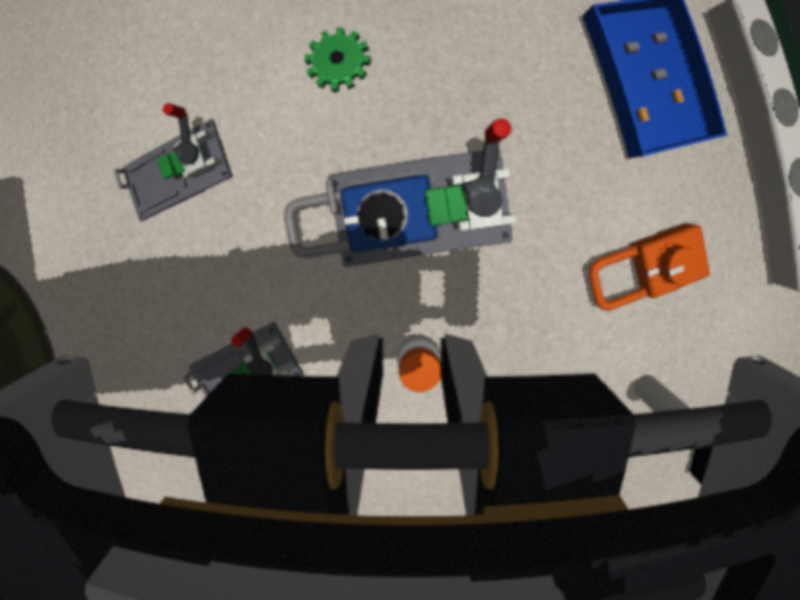

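```bash
python3 - <<'E'
from h import *
crop('wrist2',180,70,340,180,5,'c3')
E
```

```text
(no output)
```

View pics/c3.png

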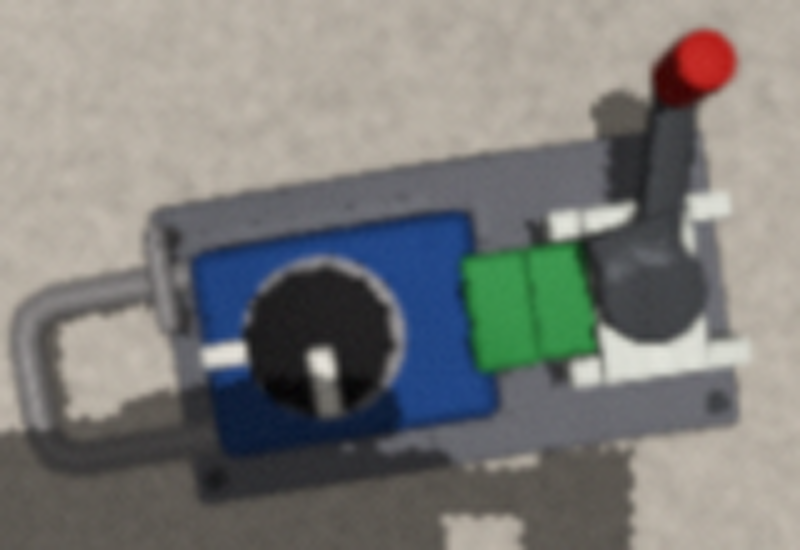

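```bash
python3 - <<'E'
from h import *
f='wrist2';c=lambda x,y,z:np.round(cast(f,180+x/5,70+y/5,z),1)
D=c(321,338,58);print('dial',D)
K=c(705,60,90);print('knob',K)
H=c(650,280,72);print('hub',H)
B=[c(*p,40) for p in [(192,257),(470,211),(498,410),(225,455)]];print('body',B)
P=[c(*p,12) for p in [(150,212),(700,140),(738,420),(203,500)]];print('plate',P)
L=[c(320,350,58),c(329,415,58)];print('line',L)
M=[c(205,357,40),c(243,354,40)];print('mark',M)
print('bow out',c(12,330,26),c(40,455,26),'inner',c(50,380,26))
a=lambda d:np.arctan2(d[1],d[0])
print('yaws',a(B[1]-B[0]),a(B[2]-B[3]),a(P[1]-P[0]),a(P[2]-P[3]),a(H-D),a(M[1]-M[0]))
print('line ang',a(L[1]-L[0])); print('lever', a(K-H),np.linalg.norm((K-H)[:2]))
im=cv2.imread('pics/wrist2.png')
E
```

```text
dial [540.5 -15.1  58. ]
knob [637.1  17.7  90. ]
hub [614.5 -24.4  72. ]
body [array([515.7,  13.2,  40. ]), array([582.6,   2.6,  40. ]), array([574.4, -45.3,  40. ]), array([507.8, -35.2,  40. ])]
plate [array([505. ,  29.7,  12. ]), array([647.1,   4. ,  12. ]), array([635.3, -69.8,  12. ]), array([493.6, -46.9,  12. ])]
line [array([539.4, -17.6,  58. ]), array([536.7, -32.5,  58. ])]
mark [array([510.9, -10.9,  40. ]), array([520. , -13.2,  40. ])]
bow out [463.4  12.1  26. ] [459.5 -20.8  26. ] inner [468.7  -3.4  26. ]
yaws -0.15713913995894993 -0.15050486215658948 -0.17892441984921084 -0.16022373727673536 -0.12502021979372085 -0.24756263670401898
line ang -1.7500591592018395
lever 1.0781306481825923 47.782528187612684
```

Emit:
carry_out(series=[{"delta_pos": [90, 86.5, 0], "turn": [0, 0, -0.09], "hand": 0.25}, {"delta_pos": [90, 86.5, -80], "turn": [0, 0, -0.09], "hand": 0.25}, {"delta_pos": [90, 86.5, -100], "turn": [0, 0, -0.09], "hand": 0.25}, {"delta_pos": [90, 86.5, -100], "turn": [0, 0, -0.09], "hand": 0.25}, {"delta_pos": [90, 86.5, -100], "turn": [0, 0, -0.09], "hand": 0.25}])

```text
clock: 2.55
eef_pos: [637.3, 17.8, 121.9]
eef_rot: [3.139, -0.001, 1.169]
wrist_force: [-0.5, -0.2, 0.4]
finger_gap: 23.5
```

```bash
python3 - <<'E'
from h import *
im=shot('wrist','wrist3');s=read_state();print(s['clock'],s['eef_pos'],s['eef_rot'],s['joints'],s['finger_gap'])
cv2.imwrite('pics/wv3.png',cv2.resize(im,(800,600)))
E
```

```text
2.6 [637.57352396  17.38861395 122.50716066] [ 3.13814394e+00 -1.30059069e-03  1.16804019e+00] [-3.01302016e-02  5.64410926e-01  1.34313915e+00 -4.69067827e-05
  1.23035704e+00  3.72643758e-01] 23.7076582059203
```

View pics/wv3.png

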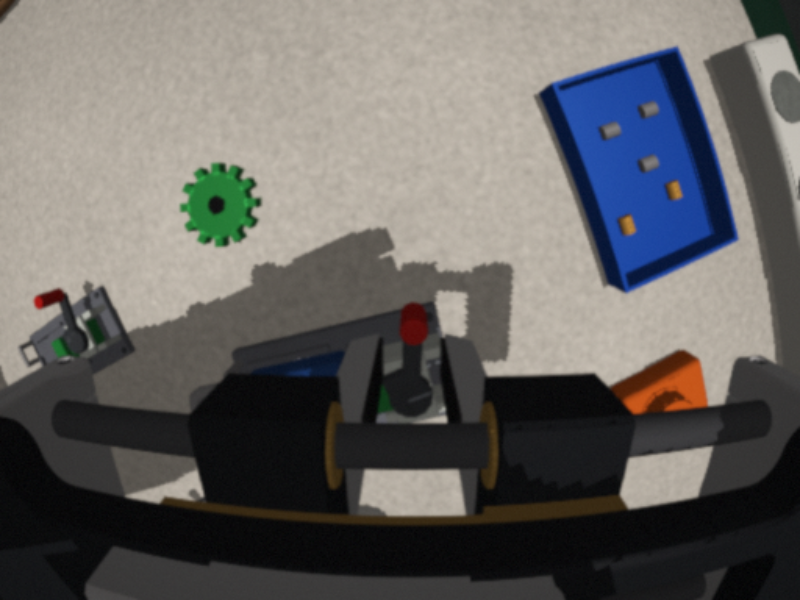

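```bash
python3 - <<'E'
from h import *
im=cv2.imread('pics/wrist3.png');m=cv2.inRange(cv2.cvtColor(im,cv2.COLOR_BGR2HSV),(0,150,60),(6,255,255))|cv2.inRange(cv2.cvtColor(im,cv2.COLOR_BGR2HSV),(172,150,60),(180,255,255))
n,l,s,c=cv2.connectedComponentsWithStats(m)
print([(s[i],c[i]) for i in range(1,n) if s[i][4]>20])
print(cast('wrist3',414/1.5625,318/1.5625,90), proj('wrist3',[637.5,17.4,122]))
E
```

```text
[(array([ 22, 186,  19,  11, 121], dtype=int32), array([ 30.53719008, 190.78512397])), (array([256, 194,  18,  27, 385], dtype=int32), array([264.27012987, 207.38181818]))]
[640.40677061  24.12955325  90.        ] (np.float64(265.21933675886294), np.float64(227.658369666406))
```

Emit:
carry_out(series=[{"delta_pos": [0, 2, -30], "turn": [0, 0, 0], "hand": 0.25}, {"delta_pos": [0, 2, -50], "turn": [0, 0, 0], "hand": 0.25}, {"delta_pos": [0, 2, -50], "turn": [0, 0, 0], "hand": 0.25}])

```text
clock: 2.98
eef_pos: [636.7, 19.1, 69.3]
eef_rot: [-3.141, 0.0, 1.167]
wrist_force: [0.4, 0.8, 0.2]
finger_gap: 23.2
```

```bash
python3 - <<'E'
from h import *
s=read_state();print(s['clock'],s['eef_pos'],s['eef_rot'],s['wrist_force'])
import math
# arc targets: pivot, r, from current commanded
p=np.array([617.3,-27.7]);a0=1.168;q0=s['eef_pos'][:2];r=50
c0=p+r*np.array([math.cos(a0),math.sin(a0)]);print(c0)
for i in range(1,17):
    a=a0-0.11*i; q=p+r*np.array([math.cos(a),math.sin(a)])
    print(i,np.round(q-c0,1),round(-0.11*i,2))
E
```

```text
2.975 [636.70346263  19.06231826  69.30736381] [-3.14052615e+00  4.27704348e-04  1.16737107e+00] [0.391532   0.84985933 0.16494573]
[636.8996202   18.29842267]
1 [ 4.9 -2.4] -0.11
2 [ 9.6 -5.4] -0.22
3 [13.8 -8.8] -0.33
4 [ 17.7 -12.7] -0.44
5 [ 21.2 -17. ] -0.55
6 [ 24.1 -21.7] -0.66
7 [ 26.5 -26.6] -0.77
8 [ 28.3 -31.8] -0.88
9 [ 29.6 -37.1] -0.99
10 [ 30.3 -42.6] -1.1
11 [ 30.4 -48.1] -1.21
12 [ 29.8 -53.6] -1.32
13 [ 28.7 -58.9] -1.43
14 [ 27.  -64.2] -1.54
15 [ 24.7 -69.2] -1.65
16 [ 21.9 -73.9] -1.76
```

Emit:
carry_out(series=[{"delta_pos": [4.9, -2.4, 0], "turn": [0, 0, -0.11], "hand": 0.25}, {"delta_pos": [9.6, -5.4, 0], "turn": [0, 0, -0.22], "hand": 0.25}, {"delta_pos": [13.8, -8.8, 0], "turn": [0, 0, -0.33], "hand": 0.25}, {"delta_pos": [17.7, -12.7, 0], "turn": [0, 0, -0.44], "hand": 0.25}, {"delta_pos": [21.2, -17.0, 0], "turn": [0, 0, -0.55], "hand": 0.25}, {"delta_pos": [24.1, -21.7, 0], "turn": [0, 0, -0.66], "hand": 0.25}, {"delta_pos": [26.5, -26.6, 0], "turn": [0, 0, -0.77], "hand": 0.25}])

```text
clock: 3.85
eef_pos: [664.2, -7.4, 71.2]
eef_rot: [3.141, -0.002, 0.394]
wrist_force: [-0.3, 0.2, -1.2]
finger_gap: 23.5
```

Emit:
carry_out(series=[{"delta_pos": [1.8, -5.2, 0], "turn": [0, 0, -0.11], "hand": 0.25}, {"delta_pos": [3.1, -10.5, 0], "turn": [0, 0, -0.22], "hand": 0.25}, {"delta_pos": [3.8, -16.0, 0], "turn": [0, 0, -0.33], "hand": 0.25}, {"delta_pos": [3.9, -21.5, 0], "turn": [0, 0, -0.44], "hand": 0.25}, {"delta_pos": [3.3, -27.0, 0], "turn": [0, 0, -0.55], "hand": 0.25}, {"delta_pos": [2.2, -32.3, 0], "turn": [0, 0, -0.66], "hand": 0.25}, {"delta_pos": [0.5, -37.6, 0], "turn": [0, 0, -0.77], "hand": 0.25}])

```text
clock: 4.72
eef_pos: [664.9, -45.1, 71.3]
eef_rot: [-3.141, -0.002, -0.376]
wrist_force: [1.7, 0.9, -1.0]
finger_gap: 23.4
```

```bash
python3 - <<'E'
from h import *
im=shot('top','top4');s=read_state();print(s['clock'],s['eef_pos'],s['eef_rot'],s['wrist_force'],s['finger_gap'])
crop('top4',220,140,320,240,6,'c4')
im=shot('side','side4');crop('side4',200,150,300,240,7,'c5')
E
```

```text
4.775 [664.75024822 -45.68210707  71.36129325] [-3.14081554e+00 -2.36651774e-03 -3.81735496e-01] [ 1.39985981  0.27645559 -0.0395635 ] 23.590769382194235
```

View pics/c5.png

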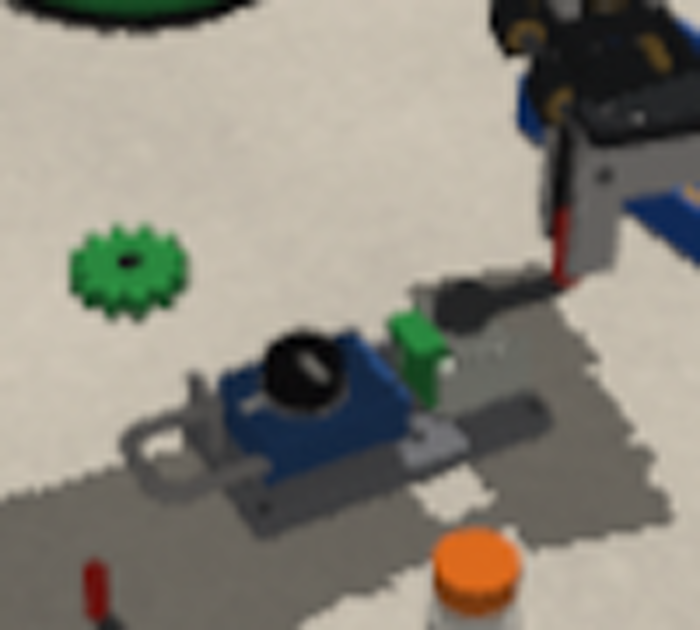

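Emit:
carry_out(series=[{"delta_pos": [-1.2, -4.0, 0], "turn": [0, 0, -0.08], "hand": 0.25}, {"delta_pos": [-2, -6, 0], "turn": [0, 0, -0.12], "hand": 0.25}, {"delta_pos": [-2, -6, 0], "turn": [0, 0, -0.12], "hand": 0.25}])

```text
clock: 5.2
eef_pos: [662.7, -50.3, 70.6]
eef_rot: [-3.14, -0.001, -0.491]
wrist_force: [1.5, 3.7, 2.8]
finger_gap: 23.5
```

```bash
python3 - <<'E'
from h import *
im=shot('wrist','wrist5');s=read_state();print(s['clock'],s['eef_pos'],s['eef_rot'],s['wrist_force'],s['finger_gap'],s['joints'])
cv2.imwrite('pics/wv5.png',cv2.resize(im,(800,600)))
E
```

```text
5.25 [662.72476013 -50.44974507  70.48139085] [-3.14055864e+00 -1.32712741e-03 -4.90401813e-01] [0.65783751 4.04876843 3.95088247] 23.607562870076247 [-1.31277851e-01  6.78182342e-01  1.28877820e+00  5.44100762e-04
  1.17302630e+00  1.92970924e+00]
```

View pics/wv5.png

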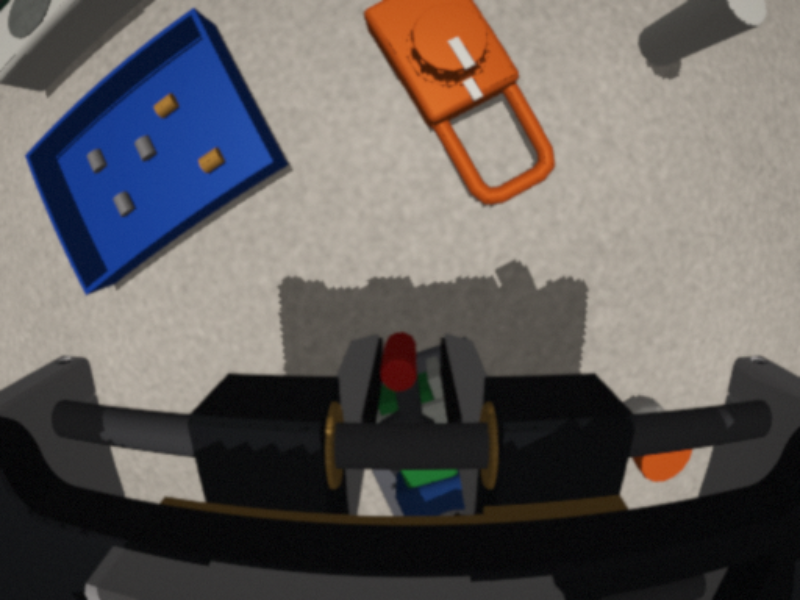

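Emit:
carry_out(series=[{"delta_pos": [0, 2, 40], "turn": [0, 0, 0], "hand": 0.25}, {"delta_pos": [-20, 10, 90], "turn": [0, 0, 0.18], "hand": 0.55}, {"delta_pos": [-70, 25, 90], "turn": [0, 0, 0.36], "hand": 0.55}, {"delta_pos": [-122, 35, 90], "turn": [0, 0, 0.54], "hand": 0.55}, {"delta_pos": [-122, 35, 90], "turn": [0, 0, 0.72], "hand": 0.55}, {"delta_pos": [-122, 35, 90], "turn": [0, 0, 0.9], "hand": 0.55}, {"delta_pos": [-122, 35, 90], "turn": [0, 0, 1.08], "hand": 0.55}, {"delta_pos": [-122, 35, 90], "turn": [0, 0, 1.26], "hand": 0.55}])

```text
clock: 6.25
eef_pos: [540.1, -16.0, 159.7]
eef_rot: [3.141, 0.0, 0.775]
wrist_force: [0.1, 0.0, -0.8]
finger_gap: 51.6
```

Emit:
carry_out(series=[{"delta_pos": [0, 0, 0], "turn": [0, 0, 0.18], "hand": 0.55}, {"delta_pos": [0, 0, 0], "turn": [0, 0, 0.36], "hand": 0.55}, {"delta_pos": [0, 0, 0], "turn": [0, 0, 0.54], "hand": 0.55}, {"delta_pos": [0, 0, 0], "turn": [0, 0, 0.64], "hand": 0.55}, {"delta_pos": [0, 0, 0], "turn": [0, 0, 0.64], "hand": 0.55}])

```text
clock: 6.88
eef_pos: [540.1, -16.0, 159.6]
eef_rot: [-3.142, 0.0, 1.408]
wrist_force: [0.4, 1.0, -0.6]
finger_gap: 51.6
```

```bash
python3 - <<'E'
from h import *
im=shot('top','top6');s=read_state();print(s['clock'],s['eef_pos'],s['eef_rot'],s['wrist_force'],s['finger_gap'],s['joints'])
im=shot('side','side6');crop('side6',190,130,300,240,6,'c6')
im=shot('wrist','wrist6');cv2.imwrite('pics/wv6.png',cv2.resize(im,(800,600)))
E
```

```text
6.925 [540.14608438 -15.95751737 159.59916262] [-3.14156309e+00  3.11470645e-04  1.40630147e+00] [-1.06957069 -0.00720622 -0.5159774 ] 51.50521901528265 [-9.71611661e-02  3.20459046e-01  1.60453273e+00 -3.29204742e-04
  1.21665135e+00  6.74478672e-02]
```

View pics/c6.png

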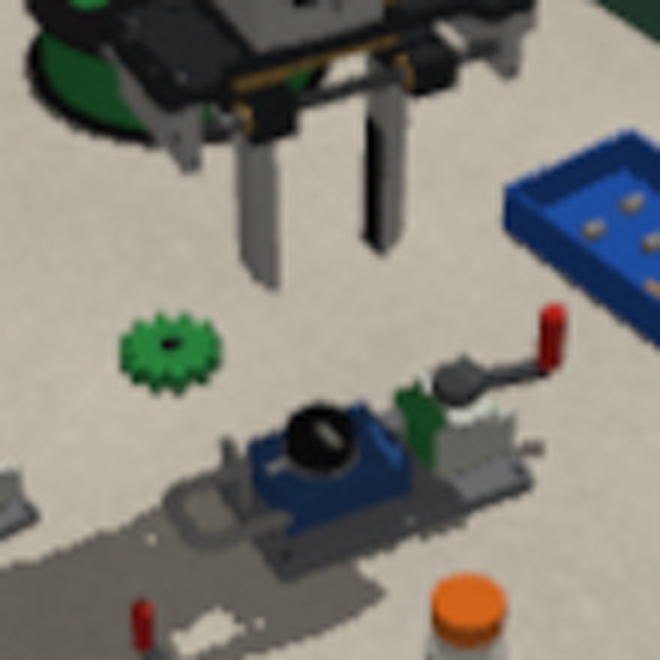

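View pics/wv6.png

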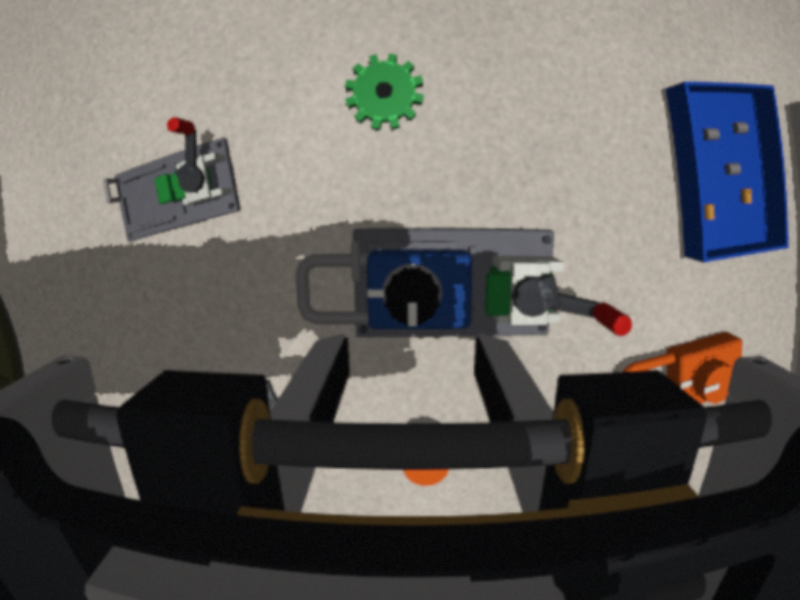

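Emit:
carry_out(series=[{"delta_pos": [0, 0.5, -60], "turn": [0, 0, 0], "hand": 0.55}, {"delta_pos": [0, 0.5, -100], "turn": [0, 0, 0], "hand": 0.55}, {"delta_pos": [0, 0.5, -115], "turn": [0, 0, 0], "hand": 0.55}, {"delta_pos": [0, 0.5, -115], "turn": [0, 0, 0], "hand": 0.55}, {"delta_pos": [0, 0.5, -115], "turn": [0, 0, 0], "hand": 0.2}, {"delta_pos": [0, 0.5, -115], "turn": [0, 0, 0], "hand": 0.2}, {"delta_pos": [0, 0.5, -115], "turn": [0, 0, 0], "hand": 0.2}, {"delta_pos": [0, 0.5, -115], "turn": [0, 0, 0], "hand": 0.2}], squeeze=20)

```text
clock: 8.02
eef_pos: [540.7, -15.3, 45.7]
eef_rot: [3.14, -0.0, 1.408]
wrist_force: [-2.2, 0.3, 6.9]
finger_gap: 33.6
```

Emit:
carry_out(series=[{"delta_pos": [0, 0, 0.5], "turn": [0, 0, -0.13], "hand": 0.2}, {"delta_pos": [0, 0, 0.5], "turn": [0, 0, -0.26], "hand": 0.2}, {"delta_pos": [0, 0, 0.5], "turn": [0, 0, -0.4], "hand": 0.2}, {"delta_pos": [0, 0, 0.5], "turn": [0, 0, -0.524], "hand": 0.2}, {"delta_pos": [0, 0, 0.5], "turn": [0, 0, -0.66], "hand": 0.2}, {"delta_pos": [0, 0, 0.5], "turn": [0, 0, -0.79], "hand": 0.2}, {"delta_pos": [0, 0, 0.5], "turn": [0, 0, -0.92], "hand": 0.2}, {"delta_pos": [0, 0, 0.5], "turn": [0, 0, -1.047], "hand": 0.2}])

```text
clock: 9.02
eef_pos: [540.8, -15.6, 45.8]
eef_rot: [3.14, -0.001, 0.357]
wrist_force: [1.3, -1.8, 0.4]
finger_gap: 33.7
```

Emit:
carry_out(series=[{"delta_pos": [0, 0, 0], "turn": [0, 0, -0.13], "hand": 0.2}, {"delta_pos": [0, 0, 0], "turn": [0, 0, -0.26], "hand": 0.2}, {"delta_pos": [0, 0, 0], "turn": [0, 0, -0.4], "hand": 0.2}, {"delta_pos": [0, 0, 0], "turn": [0, 0, -0.524], "hand": 0.2}, {"delta_pos": [0, 0, 0], "turn": [0, 0, -0.54], "hand": 0.2}, {"delta_pos": [0, 0, 0], "turn": [0, 0, -0.54], "hand": 0.2}])

```text
clock: 9.78
eef_pos: [540.7, -15.7, 45.8]
eef_rot: [3.141, -0.002, -0.177]
wrist_force: [0.9, -3.5, 6.2]
finger_gap: 33.6
```

```bash
python3 - <<'E'
from h import *
s=read_state();print(s['clock'],s['eef_pos'],s['eef_rot'],s['wrist_force'],s['moment'],s['finger_gap'],s['joints'])
E
```

```text
9.775 [540.71263397 -15.65574765  45.75801382] [ 3.14123434e+00 -1.59279280e-03 -1.76793854e-01] [ 0.91245709 -3.50335878  6.23682832] [-0.88392023  0.09550484 -0.04895419] 33.61272238409556 [-9.64144261e-02  4.66489111e-01  1.69638792e+00 -5.85161989e-04
  9.77156818e-01  1.65150299e+00]
```

Emit:
carry_out(series=[{"delta_pos": [0, 0, 0], "turn": [0, 0, 0], "hand": 0.5}, {"delta_pos": [0, 0, 0], "turn": [0, 0, 0], "hand": 0.5}, {"delta_pos": [0, 0, 40], "turn": [0, 0, 0], "hand": 0.5}, {"delta_pos": [-20, 4, 90], "turn": [0, 0, 0.18], "hand": 0.4}, {"delta_pos": [-76, 12, 100], "turn": [0, 0, 0.36], "hand": 0.35}, {"delta_pos": [-76, 12, 100], "turn": [0, 0, 0.54], "hand": 0.35}, {"delta_pos": [-76, 12, 100], "turn": [0, 0, 0.72], "hand": 0.35}, {"delta_pos": [-76, 12, 100], "turn": [0, 0, 0.9], "hand": 0.35}])

```text
clock: 10.78
eef_pos: [464.0, -3.1, 145.0]
eef_rot: [-3.141, -0.0, 0.728]
wrist_force: [0.6, 0.2, 0.9]
finger_gap: 33.0
```

Emit:
carry_out(series=[{"delta_pos": [0, 0, 0], "turn": [0, 0, 0.18], "hand": 0.35}, {"delta_pos": [0, 0, 0], "turn": [0, 0, 0.36], "hand": 0.35}, {"delta_pos": [0, 0, 0], "turn": [0, 0, 0.54], "hand": 0.35}, {"delta_pos": [0, 0, 0], "turn": [0, 0, 0.68], "hand": 0.35}, {"delta_pos": [0, 0, 0], "turn": [0, 0, 0.68], "hand": 0.35}])

```text
clock: 11.4
eef_pos: [464.0, -3.1, 144.9]
eef_rot: [-3.141, -0.0, 1.401]
wrist_force: [0.5, -0.1, -0.7]
finger_gap: 33.0
```

```bash
python3 - <<'E'
from h import *
im=shot('wrist','wrist7');s=read_state();print(s['clock'],s['eef_pos'],s['eef_rot'],s['wrist_force'],s['finger_gap'],s['joints'])
cv2.imwrite('pics/wv7.png',cv2.resize(im,(800,600)))
crop('wrist7',240,140,400,260,5,'c7')
E
```

```text
11.45 [464.06648716  -3.17728303 144.91109229] [-3.14122699e+00 -1.17996262e-04  1.39827236e+00] [ 0.44808063  0.71445878 -0.37870636] 33.15149932737264 [-8.58819297e-02  1.72725652e-01  1.82759715e+00  1.64075628e-04
  1.14162393e+00  8.65737188e-02]
```

View pics/wv7.png

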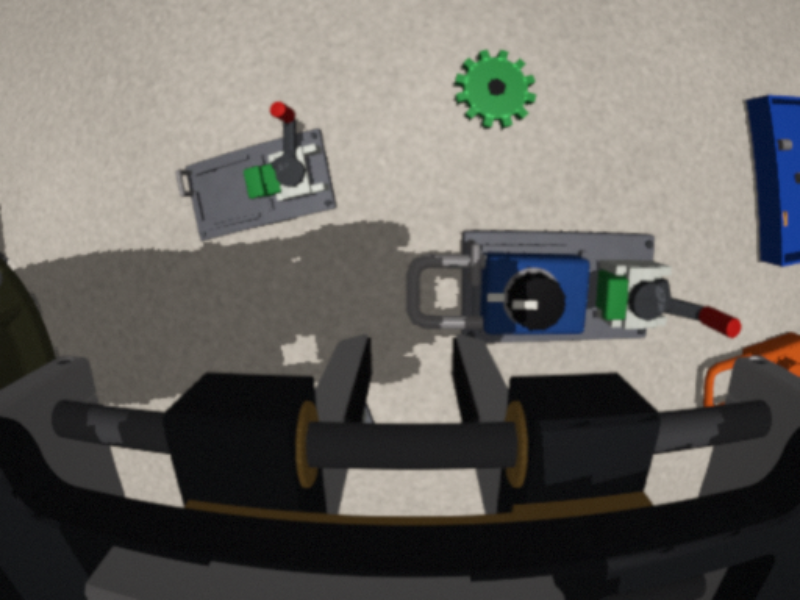

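View pics/c7.png

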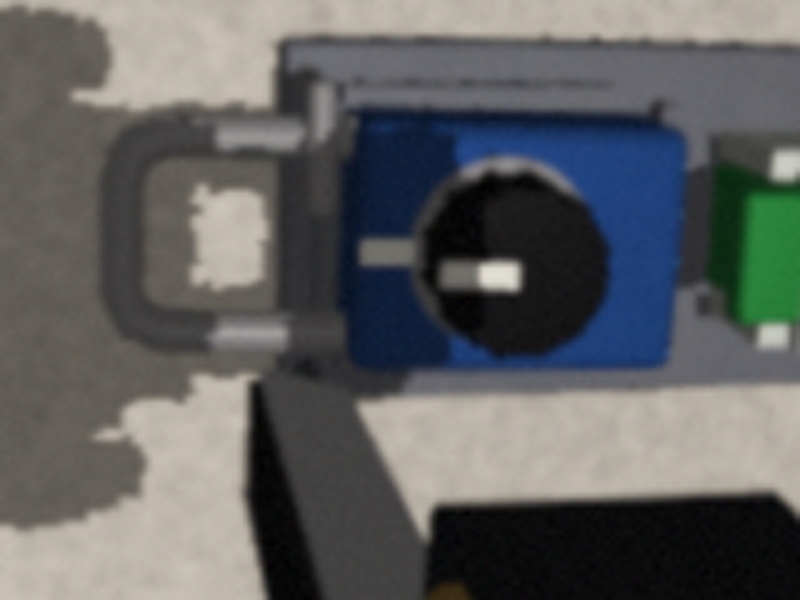

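```bash
python3 - <<'E'
from h import *
f='wrist7';c=lambda x,y,z:np.round(cast(f,240+x/5,140+y/5,z),1)
print('bow out',c(102,235,26),'in',c(145,235,26),'legs',c(250,130,26),c(250,332,26))
a=c(440,273,58);b=c(520,276,58);d=b-a;print('line',np.arctan2(d[1],d[0]))
a=c(360,252,40);b=c(410,253,40);d=b-a;print('mark',np.arctan2(d[1],d[0]))
E
```

```text
bow out [460.4  -1.5  26. ] in [469.1  -3.   26. ] legs [493.8  15.   26. ] [487.4 -27.2  26. ]
line -0.2110933332227469
mark -0.18776194651359346
```

Emit:
carry_out(series=[{"delta_pos": [0.8, 0.5, -60], "turn": [0, 0, 0.01], "hand": 0.34}, {"delta_pos": [0.8, 0.5, -110], "turn": [0, 0, 0.01], "hand": 0.34}, {"delta_pos": [0.8, 0.5, -130], "turn": [0, 0, 0.01], "hand": 0.34}, {"delta_pos": [0.8, 0.5, -130], "turn": [0, 0, 0.01], "hand": 0.34}])

```text
clock: 11.95
eef_pos: [464.2, -2.7, 14.0]
eef_rot: [-3.139, 0.0, 1.408]
wrist_force: [-0.0, -0.5, 0.8]
finger_gap: 32.0
```

Emit:
carry_out(series=[{"delta_pos": [0, 0, 0], "turn": [0, 0, 0], "hand": 0.0}, {"delta_pos": [0, 0, 0], "turn": [0, 0, 0], "hand": 0.0}, {"delta_pos": [0, 0, 0], "turn": [0, 0, 0], "hand": 0.0}, {"delta_pos": [0, 0, 0], "turn": [0, 0, 0], "hand": 0.0}], squeeze=20)

```text
clock: 12.45
eef_pos: [465.3, -2.9, 15.5]
eef_rot: [3.141, -0.0, 1.411]
wrist_force: [-0.8, 0.0, 3.2]
finger_gap: 8.1
```

Emit:
carry_out(series=[{"delta_pos": [-4, 0.6, 0], "turn": [0, 0, 0], "hand": 0.0}, {"delta_pos": [-8, 1.3, 0], "turn": [0, 0, 0], "hand": 0.0}, {"delta_pos": [-12, 1.9, 0], "turn": [0, 0, 0], "hand": 0.0}, {"delta_pos": [-16, 2.5, 0], "turn": [0, 0, 0], "hand": 0.0}, {"delta_pos": [-20, 3.2, 0], "turn": [0, 0, 0], "hand": 0.0}, {"delta_pos": [-23, 3.6, 0], "turn": [0, 0, 0], "hand": 0.0}, {"delta_pos": [-23, 3.6, 0], "turn": [0, 0, 0], "hand": 0.0}])

```text
clock: 13.32
eef_pos: [441.4, 0.9, 14.9]
eef_rot: [-3.14, 0.0, 1.411]
wrist_force: [-1.1, 0.3, 2.1]
finger_gap: 8.4
```

```bash
python3 - <<'E'
from h import *
im=shot('side','side8');s=read_state();print(s['clock'],s['eef_pos'],s['eef_rot'],s['wrist_force'],s['finger_gap'])
crop('side8',180,130,310,240,6,'c8')
E
```

```text
13.375 [441.42794237   0.87576178  14.85089469] [-3.14024906e+00  6.43694019e-05  1.41082513e+00] [-0.93142662  1.38374088  2.32260926] 7.965765438229386
```

View pics/c8.png

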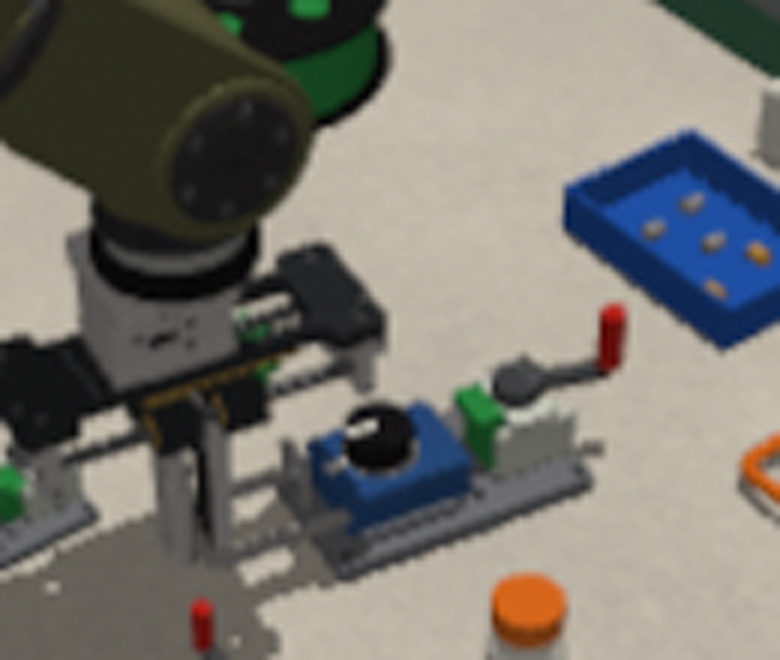

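Emit:
carry_out(series=[{"delta_pos": [-1.5, 0.2, 0], "turn": [0, 0, 0], "hand": 0.0}, {"delta_pos": [-3, 0.5, 0], "turn": [0, 0, 0], "hand": 0.0}, {"delta_pos": [-3, 0.5, 0], "turn": [0, 0, 0], "hand": 0.0}, {"delta_pos": [-3, 0.5, 0], "turn": [0, 0, 0], "hand": 0.0}])

```text
clock: 13.88
eef_pos: [439.1, 1.2, 15.1]
eef_rot: [3.141, 0.0, 1.411]
wrist_force: [1.9, -0.9, 1.7]
finger_gap: 8.0
```

Emit:
carry_out(series=[{"delta_pos": [0, 0, 0], "turn": [0, 0, 0], "hand": 0.35}, {"delta_pos": [0, 0, 0], "turn": [0, 0, 0], "hand": 0.35}, {"delta_pos": [0, 0, 0], "turn": [0, 0, 0], "hand": 0.35}, {"delta_pos": [0, 0, 50], "turn": [0, 0, 0], "hand": 0.35}, {"delta_pos": [0, 0, 100], "turn": [0, 0, 0.18], "hand": 0.5}, {"delta_pos": [45, -8, 140], "turn": [0, 0, 0.36], "hand": 0.8}, {"delta_pos": [104, -17.5, 140], "turn": [0, 0, 0.54], "hand": 0.8}, {"delta_pos": [104, -17.5, 140], "turn": [0, 0, 0.72], "hand": 0.8}])

```text
clock: 14.88
eef_pos: [545.0, -16.7, 153.7]
eef_rot: [-3.14, -0.001, 2.136]
wrist_force: [-1.0, -0.2, -0.6]
finger_gap: 69.5
```

Emit:
carry_out(series=[{"delta_pos": [0, 0, 0], "turn": [0, 0, 0.18], "hand": 0.8}, {"delta_pos": [0, 0, 0], "turn": [0, 0, 0.36], "hand": 0.8}, {"delta_pos": [0, 0, 0], "turn": [0, 0, 0.54], "hand": 0.8}, {"delta_pos": [0, 0, 0], "turn": [0, 0, 0.72], "hand": 0.8}, {"delta_pos": [0, 0, 0], "turn": [0, 0, 0.85], "hand": 0.8}, {"delta_pos": [0, 0, 0], "turn": [0, 0, 0.85], "hand": 0.8}])

```text
clock: 15.62
eef_pos: [542.8, -16.2, 154.8]
eef_rot: [-3.142, -0.001, 2.98]
wrist_force: [0.6, -1.3, -1.0]
finger_gap: 75.3
```

```bash
python3 - <<'E'
from h import *
im=shot('wrist','wrist9');s=read_state();print(s['clock'],s['eef_pos'],s['eef_rot'],s['wrist_force'],s['finger_gap'],s['joints'])
cv2.imwrite('pics/wv9.png',cv2.resize(im,(800,600)))
shot('side','side9');crop('side9',180,130,310,240,6,'c9')
E
```

```text
15.675 [542.880937   -16.18381032 154.89096439] [-3.14158406e+00 -3.62173227e-04  2.97785942e+00] [-0.41175883 -0.58467036  0.13028619] 75.48975989557856 [-9.72491510e-02  3.31361511e-01  1.60160406e+00  1.65558974e-05
  1.20898903e+00 -1.50431811e+00]
```

View pics/wv9.png

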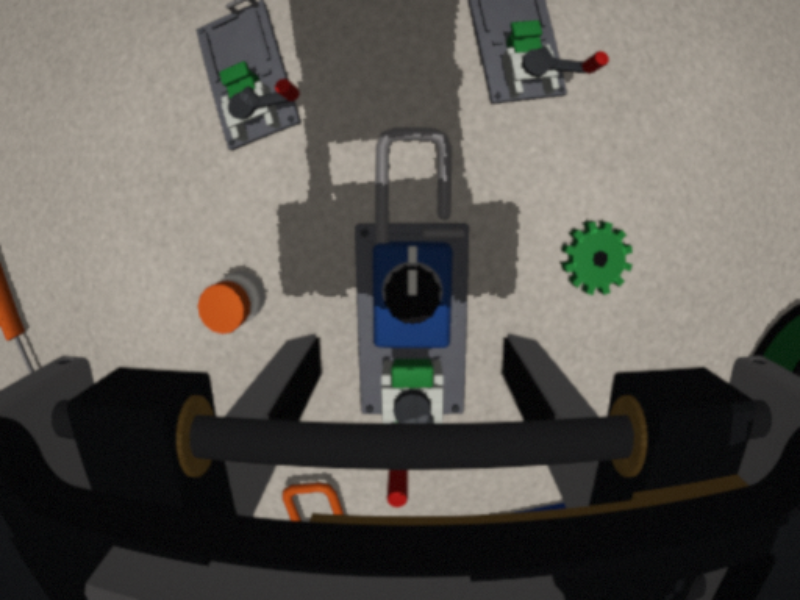

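View pics/c9.png

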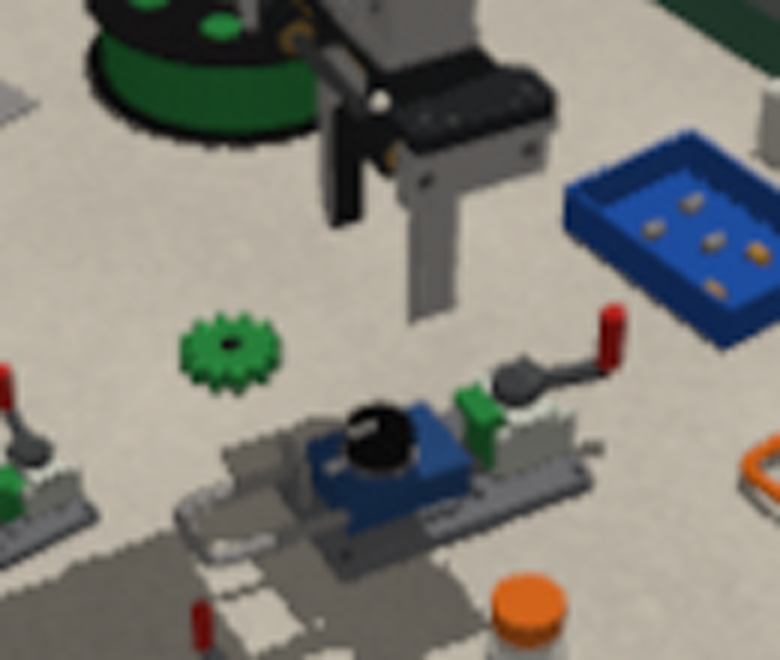

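Emit:
carry_out(series=[{"delta_pos": [0, 0, -60], "turn": [0, 0, 0], "hand": 0.8}, {"delta_pos": [0, 0, -110], "turn": [0, 0, 0], "hand": 0.8}, {"delta_pos": [0, 0, -133.5], "turn": [0, 0, 0], "hand": 0.8}, {"delta_pos": [0, 0, -133.5], "turn": [0, 0, 0], "hand": 0.8}])

```text
clock: 16.23
eef_pos: [542.0, -16.1, 20.1]
eef_rot: [-3.141, -0.003, 2.979]
wrist_force: [0.2, -0.7, -0.2]
finger_gap: 75.1
```

Emit:
carry_out(series=[{"delta_pos": [0, 0, 0], "turn": [0, 0, 0], "hand": 0.3}, {"delta_pos": [0, 0, 0], "turn": [0, 0, 0], "hand": 0.3}, {"delta_pos": [0, 0, 0], "turn": [0, 0, 0], "hand": 0.3}, {"delta_pos": [0, 0, 0], "turn": [0, 0, 0], "hand": 0.3}, {"delta_pos": [0, 0, 0], "turn": [0, 0, 0], "hand": 0.3}, {"delta_pos": [0, 0, 0], "turn": [0, 0, 0], "hand": 0.3}], squeeze=45)

```text
clock: 16.98
eef_pos: [543.5, -16.2, 22.5]
eef_rot: [3.141, 0.002, 2.981]
wrist_force: [-1.2, 0.1, 6.9]
finger_gap: 51.7
```

Gripped at 51.7 mm. Now a slow lift straight up.

Emit:
carry_out(series=[{"delta_pos": [0, 0, 6], "turn": [0, 0, 0], "hand": 0.3}, {"delta_pos": [0, 0, 14], "turn": [0, 0, 0], "hand": 0.3}, {"delta_pos": [0, 0, 26], "turn": [0, 0, 0], "hand": 0.3}, {"delta_pos": [0, 0, 44], "turn": [0, 0, 0], "hand": 0.3}, {"delta_pos": [0, 0, 64], "turn": [0, 0, 0], "hand": 0.3}, {"delta_pos": [0, 0, 84], "turn": [0, 0, 0], "hand": 0.3}, {"delta_pos": [0, 0, 105], "turn": [0, 0, 0], "hand": 0.3}, {"delta_pos": [0, 0, 120], "turn": [0, 0, 0], "hand": 0.3}])

```text
clock: 17.98
eef_pos: [543.2, -16.2, 143.4]
eef_rot: [3.142, 0.001, 2.981]
wrist_force: [-0.5, 0.6, -5.3]
finger_gap: 51.7
```

Emit:
carry_out(series=[{"delta_pos": [0, 0, 8], "turn": [0, 0, 0], "hand": 0.3}, {"delta_pos": [0, 0, 10], "turn": [0, 0, 0], "hand": 0.3}, {"delta_pos": [0, 0, 10], "turn": [0, 0, 0], "hand": 0.3}, {"delta_pos": [0, 0, 10], "turn": [0, 0, 0], "hand": 0.3}, {"delta_pos": [0, 0, 10], "turn": [0, 0, 0], "hand": 0.3}, {"delta_pos": [0, 0, 10], "turn": [0, 0, 0], "hand": 0.3}])

```text
clock: 18.73
eef_pos: [542.9, -16.2, 151.3]
eef_rot: [-3.142, -0.0, 2.981]
wrist_force: [-0.3, 0.3, -4.8]
finger_gap: 51.7
```

```bash
python3 - <<'E'
from h import *
im=shot('wrist','wrist10');s=read_state();print(s['clock'],s['eef_pos'],s['eef_rot'],s['wrist_force'],s['finger_gap'],abs(s['qd']).max())
cv2.imwrite('pics/wv10.png',cv2.resize(im,(800,600)))
shot('side','side10');crop('side10',180,110,310,230,6,'c10')
shot('top','top10')
E
```

```text
18.775 [542.96163174 -16.20610596 151.3764212 ] [-3.14155813e+00 -2.18866367e-04  2.98082028e+00] [ 0.15846219  0.95511952 -4.95355545] 51.307257330642585 0.0031066194774284
```

View pics/wv10.png

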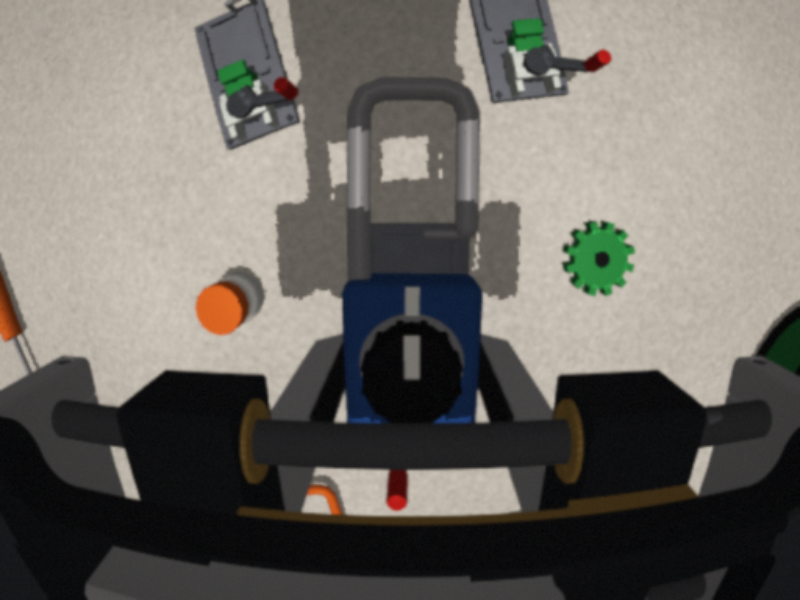

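View pics/c10.png

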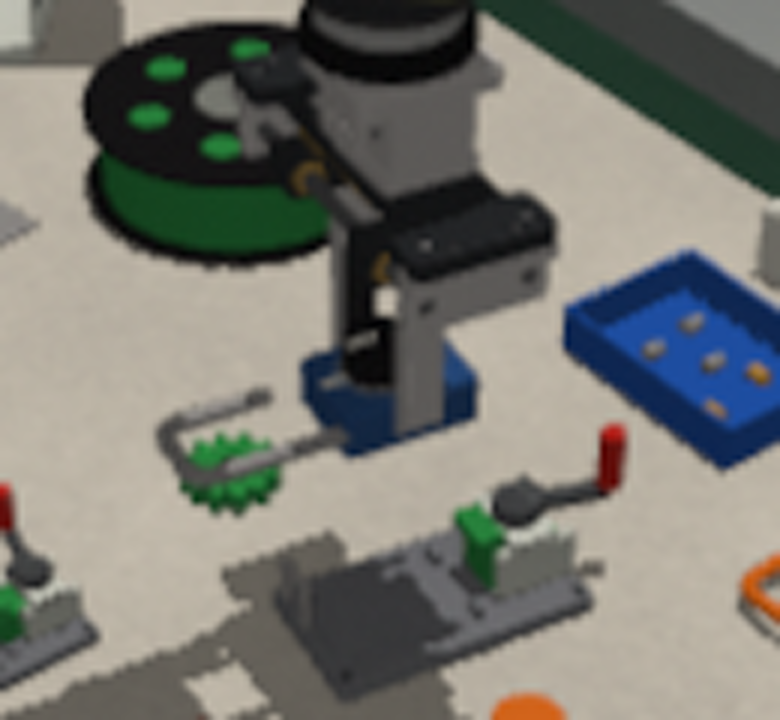

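View pics/top10.png

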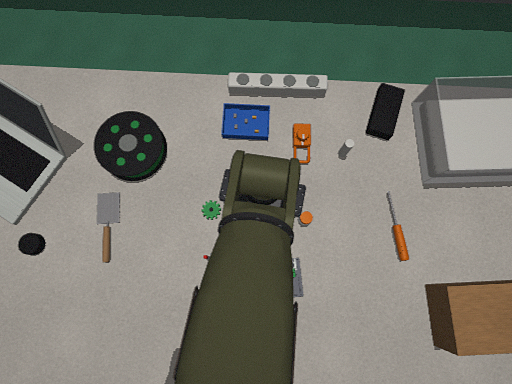

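```bash
python3 -c "
from cell import *
print(sign_off())"
```

```text
the job is handed in; nothing more can be done
None
```

The blue lock is open and was handed in at 18.8 s, held about 155 mm above the bench. `sign_off` gave no verdict, so these results rest on my own checks.

- **Cam lever:** I swung it over to its end stop. I estimate the joint at about 1.6 rad, and the last side view shows the green jaw drawn back.
- **Dial:** I turned it three clicks clockwise, about 1.57 rad. The wrist view afterwards showed the white line parallel to the lock's mark to within 0.03 rad.
- **Shackle:** I pulled it out by about 26 mm of tool travel. A later picture showed the short leg clear of the staple.
- **Lift:** I gripped the lock by its sides and lifted it straight up 129 mm. At the end the fingers were 51 mm apart, set to squeeze at 45 N. The wrist carried about 5 N, which matches the lock's weight, and the arm was still.
- **Surroundings:** The last pictures show the lock level with its dial up, touching nothing of the stand. The gear, jar, tray, spool, scraper, driver and glue stick all look unmoved.

One measurement disagreed. Before I pushed the lever, two wrist views placed the knob about 7 mm apart along the lever's radius. I used a point between them, and the push worked.

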